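# Pack the cream tubs into the kit trays by size

## Task

Finish packing the four hygiene kits: stand each of the four round cream tubs upright in the empty cell of the kit tray of its size - the smallest tub in the tray with the smallest empty cell, and so on up to the largest tub in the largest. Never tip a tub over, and leave the shampoo bottle and the soap carton that stand among the tubs where they are.

Things in the scene. Friction and masses are not known exactly. Their poses are not given: they have to be found in the camera images.
- tub_small: the smallest of four round cream tubs: a plain upright cylinder, white with a ribbed flat grey screw lid as wide as its body, 30 mm in diameter and 56 mm high, loose, standing on the table; straight-sided, so it can be gripped at any height and from any side. Origin at the centre of its underside, z up.
- tub_medium: the second smallest of four round cream tubs: a plain upright cylinder, white with a ribbed flat grey screw lid as wide as its body, 42 mm in diameter and 60 mm high, loose, standing on the table; straight-sided, so it can be gripped at any height and from any side. Origin at the centre of its underside, z up.
- tub_large: the second largest of four round cream tubs: a plain upright cylinder, white with a ribbed flat grey screw lid as wide as its body, 54 mm in diameter and 64 mm high, loose, standing on the table; straight-sided, so it can be gripped at any height and from any side. Origin at the centre of its underside, z up.
- tub_family: the largest of four round cream tubs: a plain upright cylinder, white with a ribbed flat grey screw lid as wide as its body, 66 mm in diameter and 68 mm high, loose, standing on the table; straight-sided, so it can be gripped at any height and from any side. Origin at the centre of its underside, z up.
- tray_small: the smallest of four cardboard kit trays, fixed; walls 3 mm thick, 18 mm high, floor 3 mm. Empty square cell 58 x 58 mm inside; on its +x side a 34 mm wide compartment, already full (soap carton, toothbrush tube, tops 24 mm above the table). Outside 101 (x) by 64 mm (y). Origin at table level under the centre of the EMPTY cell; x points from it to the full compartment, z up.
- tray_medium: the second smallest of four cardboard kit trays, fixed; walls 3 mm thick, 18 mm high, floor 3 mm. Empty square cell 70 x 70 mm inside; on its +x side a 34 mm wide compartment, already full (soap carton, toothbrush tube, tops 24 mm above the table). Outside 113 (x) by 76 mm (y). Origin at table level under the centre of the EMPTY cell; x points from it to the full compartment, z up.
- tray_large: the second largest of four cardboard kit trays, fixed; walls 3 mm thick, 18 mm high, floor 3 mm. Empty square cell 82 x 82 mm inside; on its +x side a 34 mm wide compartment, already full (soap carton, toothbrush tube, tops 24 mm above the table). Outside 125 (x) by 88 mm (y). Origin at table level under the centre of the EMPTY cell; x points from it to the full compartment, z up.
- tray_family: the largest of four cardboard kit trays, fixed; walls 3 mm thick, 18 mm high, floor 3 mm. Empty square cell 94 x 94 mm inside; on its +x side a 34 mm wide compartment, already full (soap carton, toothbrush tube, tops 24 mm above the table). Outside 137 (x) by 100 mm (y). Origin at table level under the centre of the EMPTY cell; x points from it to the full compartment, z up.
- bottle: white shampoo bottle with a narrow neck and small cap, 42 mm in diameter, 90 mm high, loose, standing among the tubs; not to be moved. Origin at the centre of its underside.
- soap_carton: flat white soap carton with a blue band, 85 x 55 x 32 mm (x, y, z), loose, lying among the tubs; not to be moved. Origin at the centre of its underside. (Everything else on the table is fixed, up to 150 mm high, and stands along the far edge beyond x = 0.75 or at the sides beyond |y| = 0.45.)
Mind the look-alikes: they are no part of the job. What is shaped like the tray_large but green or yellow is not meant.

How it is judged (in metres and radians):
At the end, for the whole second after the job is handed in: Each tub stands upright (within 6 degrees), released and at rest on the floor of the empty cell of the tray of its size: its axis within 16 mm of the cell's centre along both tray axes (the cell walls allow 14 mm), its underside less than 8 mm above the table (x of tub_small in the frame of tray_small between -0.016 and 0.016 m and y of tub_small in the frame of tray_small between -0.016 and 0.016 m and z of tub_small in the frame of tray_small below 0.008 m and angle between each of tub_small, tub_medium, tub_large, tub_family's own z axis and vertical below 0.1 rad and linear speed of each of tub_small, tub_medium, tub_large, tub_family below 0.02 m/s and x of tub_medium in the frame of tray_medium between -0.016 and 0.016 m and y of tub_medium in the frame of tray_medium between -0.016 and 0.016 m and z of tub_medium in the frame of tray_medium below 0.008 m and x of tub_large in the frame of tray_large between -0.016 and 0.016 m and y of tub_large in the frame of tray_large between -0.016 and 0.016 m and z of tub_large in the frame of tray_large below 0.008 m and x of tub_family in the frame of tray_family between -0.016 and 0.016 m and y of tub_family in the frame of tray_family between -0.016 and 0.016 m and z of tub_family in the frame of tray_family below 0.008 m); the robot touches nothing.
It fails at once if the shampoo bottle was moved by more than 25 mm or tipped (distance of bottle from where it was at the start of the episode above 0.025 m or angle between bottle's own z axis and vertical above 0.4 rad).
It fails at once if the soap carton was moved by more than 25 mm or tipped (distance of soap_carton from where it was at the start of the episode above 0.025 m or angle between soap_carton's own z axis and vertical above 0.4 rad).
It fails at once if a tub was tipped over (more than 40 degrees) (angle between any of tub_small, tub_medium, tub_large, tub_family's own z axis and vertical above 0.7 rad).
It also fails if it takes over 128 s, if anything falls off the work surface, if the arm or the gripper's body presses on something with over 40 N, if the wrist force passes 120 N, or if a joint passes its speed limit or range.

## Robot

A 6-joint arm with a two-finger parallel gripper is mounted at the origin on the work surface. World frame = base frame: x ahead of the robot, y to its left, z up, the work surface at z = 0. Lengths are in m, angles in degrees, forces in N, time in s.
With the tool pointing down it reaches from about 0.325 to 0.775 m from the base axis. Payload 5.5 kg.
Tool frame: the origin (TCP) lies at the centre of the arm's flange, where the gripper is bolted on; the fingertips stand 182 mm ahead of it and the grasp point (between the pads) lies 163 mm ahead of it; z points along the fingers, y is the direction in which the jaws open and shut (so a half turn about z gives the same grasp; the last joint's range is limited). The gripper opens to 88 mm and grips with 3 to 60 N. Pads are 20 mm wide; open, the fingers measure 115 mm over their backs; the gripper's body (75 mm by 178 mm) begins 61 mm behind the grasp point.
Start: joints at [-69.139, 5.22, 70.514, -0, 104.267, -3.249], TCP at [0.245, -0.548, 0.405] pointing down, gripper open.
Joint ranges: [-164.24, 164.24], [-49.07, 125.15], [9.68, 141.18], [-86.29, 266.29], [3.28, 154.24], [-151.56, 151.56]. Speed limits (degrees/s): [147.25, 147.25, 172.46, 180, 180, 180].

## Interface

Orientations are given as [roll, pitch, yaw] about the fixed x, y, z axes, in that order (R = Rz(yaw) Ry(pitch) Rx(roll)).
In Python, from station import r gives the robot as it stands. The module is installed in compiled form; this text tells all that it offers. Calls block until the motion is done:
- r.reach(position, orientation): joint-space move of the TCP to a pose.
- r.servo_line(position, rotation=None, speed=0.15): straight line of the TCP; rotation=None keeps the orientation; speed is the mean speed in m/s.
- r.move_joints(angles): joint-space move.
- r.let_go() and r.grab(squeeze=None): open the fingers fully, or close them until they stop; squeeze is the grip in N (None keeps the last).
- r.wait(seconds).
- r.inverse_kinematics(position, orientation): joint angles nearest the present ones, or None.
- r.sense(): the state.
- r.snapshot(name): name is "scene" or "top" or "wrist"; returns a dict with "frame" (400x640x3 uint8, red, green, blue), "fx", "fy", "cx", "cy" (pixels), "R" (3x3) and "t" (3): a world point X has camera coordinates R X + t. Camera axes: x right, y down, z forward; pixel columns grow to the right and rows downward; lengths in m; the calibration is good to about 2 mm. A picture is of the moment at which its call begins. There is no depth.
A pose or a line that the arm cannot do raises r.IKError and nothing moves.
- r.hand_in(): hands the job in, once; it reports no verdict.
The state is a dict: "clock": time; "joints": joint angles; "joint_vel": joint speeds; "joint_torque": joint torques, N m; "tcp_pos": TCP position; "orientation": TCP orientation; "contact_force": force on the tool from outside, world axes, zero at the start; "torque": the same for the moment, N m; "opening": finger opening in m.
Only numpy, scipy, OpenCV 4.12 (cv2) and the standard library are available. Lean on these libraries where they do the work, as an engineer would, in place of code of your own. Each camera call takes 0.05 s, during which the arm holds its last target.

## Working session

There is one attempt and no reset: what is moved stays moved. The work goes in short steps, each a Python script; the robot and the scene stay as the last script left them, time stands still between calls to the robot, and variables do not carry over. Pictures are saved under pics/ and viewed, and the job is handed in when it is done.

```bash
mkdir -p pics; cat > h.py <<'E'
import numpy as np, cv2
from station import r
def snap(n,f):
    s=r.snapshot(n); cv2.imwrite('pics/'+f+'.png',s['frame'][:,:,::-1]); 
    np.savez('pics/'+f+'.npz',**{k:np.array(v) for k,v in s.items()}); return s
def load(f): return dict(np.load('pics/'+f+'.npz'))
def w2p(s,X):
    c=np.array(s['R'])@np.array(X,float)+np.array(s['t']); return np.array([s['fx']*c[0]/c[2]+s['cx'],s['fy']*c[1]/c[2]+s['cy']])
def p2w(s,u,v,z):
    R=np.array(s['R']);t=np.array(s['t']); d=R.T@np.array([(u-s['cx'])/s['fx'],(v-s['cy'])/s['fy'],1]); c=-R.T@t
    return c+d*(z-c[2])/d[2]
E
python3 - <<'E'
from h import *
for n in ("top","scene"):
    s=snap(n,n+'0'); print(n,s['fx'],s['cx'],s['cy'],-np.array(s['R']).T@np.array(s['t']))
print(r.sense())
E
```

```text
top 407.7480332213607 321.0442021069291 198.9589195144923 [0.13057416 0.19167339 1.53381657]
scene 388.17149015093565 324.38973872953204 205.46318777106933 [ 0.84556995 -0.33373068  0.96122794]
{'clock': 0.1, 'joints': array([-6.91394545e+01,  5.25852874e+00,  7.05738613e+01, -8.30947231e-05,
        1.04268871e+02, -3.24966805e+00]), 'joint_vel': array([ 0.00351674, -0.12460807, -0.19085697, -0.03206938, -0.11858488,
       -0.00023008]), 'joint_torque': array([ 3.97840748e-03, -4.47858274e+01, -4.07570243e+01,  7.00023375e-02,
        2.83928047e-02, -8.66739265e-05]), 'tcp_pos': array([ 0.24510122, -0.54770568,  0.40363349]), 'orientation': array([-1.79898897e+02, -5.65975875e-03,  2.41101882e+01]), 'contact_force': array([0.59731212, 0.92921157, 1.14844235]), 'torque': array([ 0.02801858, -0.04003674, -0.02703128]), 'opening': 0.08783844743561935}
```

View pics/top0.png

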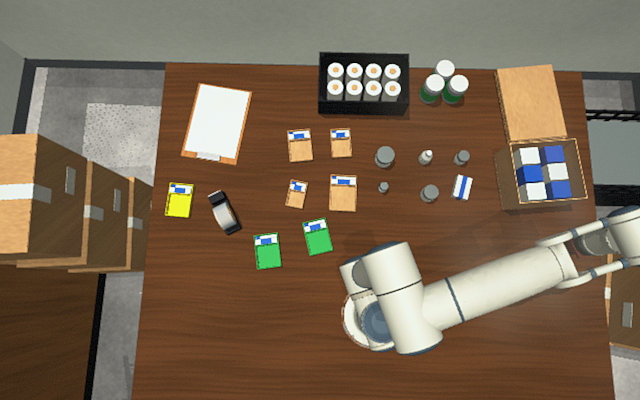

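View pics/scene0.png

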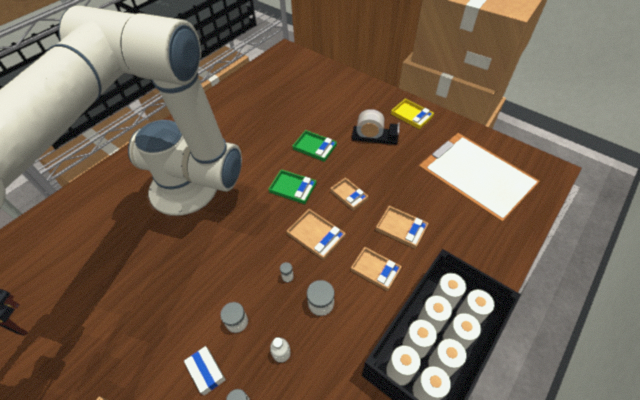

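The top view shows four brown trays near (300,145), (341,143), (297,193) and (343,193). The tubs are at (385,157), (383,187), (430,193) and (462,158), the bottle at (426,157) and the carton at (462,187). The green and yellow trays are look-alikes. I'll enlarge the crops to confirm.

```bash
python3 - <<'E'
from h import *
a=cv2.imread('pics/top0.png')
cv2.imwrite('pics/c1.png',cv2.resize(a[120:220,280:370],None,fx=6,fy=6,interpolation=cv2.INTER_CUBIC))
cv2.imwrite('pics/c2.png',cv2.resize(a[140:210,370:480],None,fx=7,fy=7,interpolation=cv2.INTER_CUBIC))
E
```

```text
(no output)
```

View pics/c1.png

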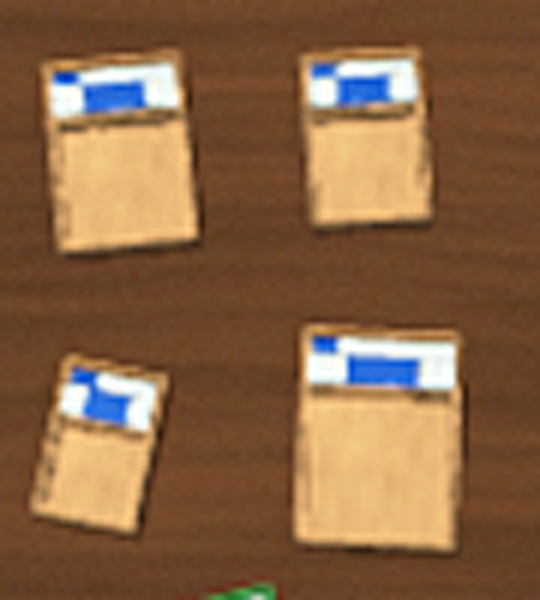

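View pics/c2.png

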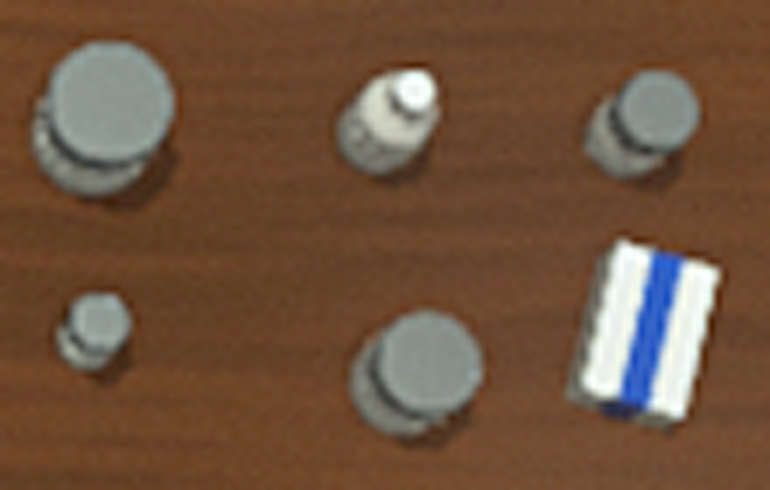

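```bash
cat > meas.py <<'E'
from h import *
s=load('top0')
P=lambda x,y,x0,y0,k,z:p2w(s,x0+(x+.5)/k-.5,y0+(y+.5)/k-.5,z)
tub={'family':(111,103,.068,125),'medium':(656,112,.06,86),'small':(101,322,.056,62),'large':(428,365,.064,108)}
T={}
for k,(x,y,z,d) in tub.items():
    T[k]=P(x,y,370,140,7,z)[:2]; print('tub',k,T[k].round(4),'r',np.hypot(*T[k]).round(3),'dia',np.linalg.norm(P(x+d/2,y,370,140,7,z)-P(x-d/2,y,370,140,7,z)).round(4))
print('bottle cap',P(412,92,370,140,7,.09)[:2]); 
print('carton',[P(a,b,370,140,7,.032)[:2].round(3) for a,b in((620,240),(720,268),(685,422),(585,395))])
# corners: +x+y(top-left), top-right, bottom-right, bottom-left
tr={'large':((42,63),(182,50),(199,241),(60,252)),'medium':((300,57),(420,47),(434,221),(312,227)),'small':((66,356),(168,376),(135,535),(31,515)),'family':((304,326),(460,332),(455,551),(296,542))}
C={}
for k,c in tr.items():
    q=np.array([P(a,b,280,120,6,.018)[:2] for a,b in c])
    e=(q[0]+q[1]-q[2]-q[3])/2; f=(q[0]+q[3]-q[1]-q[2])/2
    L=np.linalg.norm(e);W=np.linalg.norm(f); ux=e/L; yaw=np.degrees(np.arctan2(ux[1],ux[0]))
    cell={'small':58,'medium':70,'large':82,'family':94}[k]/1000
    # -x outer edge is at -(cell/2+.003)
    C[k]=(q[2]+q[3])/2+ux*(cell/2+.003); a=q.mean(0)
    C2=a-ux*.0185
    C[k]=C2
    print('tray',k,C[k].round(4),C2.round(4),'r',np.hypot(*C2).round(3),'yaw',yaw.round(1),'LxW',L.round(4),W.round(4))
E
python3 meas.py
```

```text
tub family [ 0.5846 -0.0388] r 0.586 dia 0.0667
tub medium [ 0.5892 -0.3323] r 0.676 dia 0.0462
tub small [ 0.4674 -0.0347] r 0.469 dia 0.0329
tub large [ 0.4466 -0.2054] r 0.492 dia 0.0568
bottle cap [ 0.58764463 -0.19371131]
carton [array([ 0.525, -0.32 ]), array([ 0.511, -0.373]), array([ 0.426, -0.351]), array([ 0.439, -0.298])]
tray large [0.6122 0.2836] [0.6122 0.2836] r 0.675 yaw 7.0 LxW 0.129 0.0905
tray medium [0.625  0.1255] [0.625  0.1255] r 0.638 yaw 5.0 LxW 0.1167 0.0786
tray small [0.4179 0.2955] [0.4179 0.2955] r 0.512 yaw -9.8 LxW 0.1046 0.0665
tray family [0.4272 0.1165] [0.4272 0.1165] r 0.443 yaw -0.9 LxW 0.1406 0.0997
```

Sizes match the descriptions, with the four trays and four tubs each ranked clearly. Next I'll refine with the wrist camera from above.

```bash
python3 - <<'E'
from h import *
r.reach([0.5,-0.15,0.42],[180,0,0]); print(r.sense()['joints'].round(1),r.sense()['clock'])
s=snap('wrist','w1'); print(s['fx'],(-np.array(s['R']).T@np.array(s['t'])).round(3),np.array(s['R']).round(2))
r.reach([0.5,0.2,0.42],[180,0,0]); snap('wrist','w2'); print(r.sense()['clock'])
E
```

```text
[-20.5  -6.6  80.7  -0.  105.9  69.5] 1.825
323.3752993511865 [ 0.569 -0.151  0.4  ] [[ 0.   -1.   -0.  ]
 [-0.97 -0.    0.25]
 [-0.25 -0.   -0.97]]
3.2417
```

View pics/w1.png

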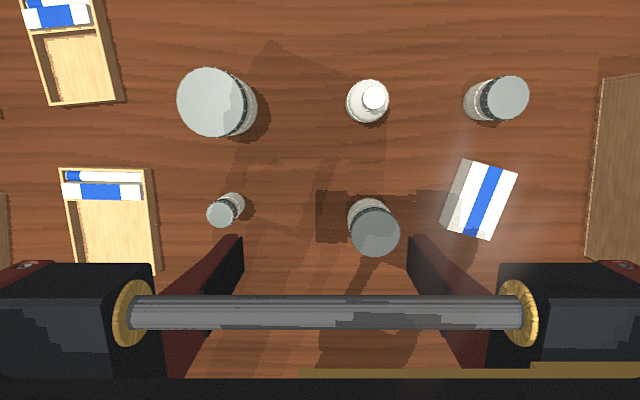

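View pics/w2.png

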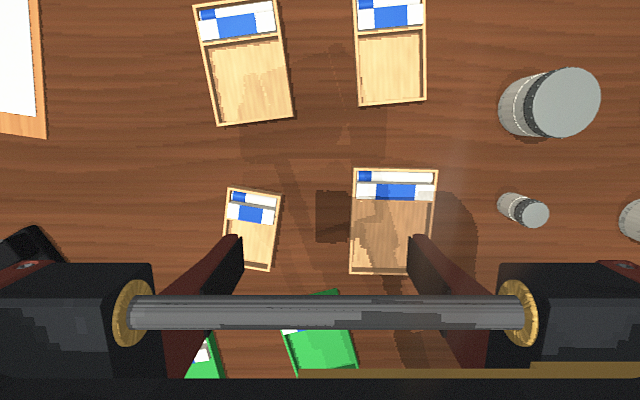

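w1 shows lids at family (211,102), small (221,212), large (375,232) and medium (509,98). w2 shows the four brown trays with cells at (250,80), (390,70), (250,245) and (392,235). I'll cross-check both sets against the top view.

```bash
cat >> meas.py <<'E'
print('--wrist'); s1=load('w1'); s2=load('w2')
for k,(u,v,z) in {'family':(211,102,.068),'small':(221,212,.056),'large':(375,232,.064),'medium':(509,98,.06)}.items():
    w=p2w(s1,u,v,z)[:2]; print(k,w.round(4),(w-T[k]).round(4))
for k,(bl,br) in {'large':((217,126),(294,117)),'medium':((358,107),(427,102)),'small':((220,265),(271,271)),'family':((348,274),(434,276))}.items():
    a=p2w(s2,*bl,.018)[:2]; b=p2w(s2,*br,.018)[:2]; f=a-b; W=np.linalg.norm(f); f/=W; ux=np.array([f[1],-f[0]]); c={'small':58,'medium':70,'large':82,'family':94}[k]/1000
    w=(a+b)/2+ux*(c/2+.003); print(k,'W',W.round(4),w.round(4),(w-C[k]).round(4),np.degrees(np.arctan2(ux[1],ux[0])).round(1))
for n,s in (('w1',s1),('w2',s2)):
    im=cv2.imread(f'pics/{n}.png')
    for k in T:
        z={'small':.056,'medium':.06,'large':.064,'family':.068}[k]
        for X in ([*T[k],z],[*C[k],.003]): cv2.drawMarker(im,tuple(w2p(s,X).round().astype(int).tolist()),(0,0,255),0,10)
    cv2.imwrite(f'pics/{n}m.png',im)
E
python3 meas.py | sed -n '/wrist/,$p'
```

```text
--wrist
family [ 0.5885 -0.0395] [ 0.004  -0.0007]
small [ 0.4736 -0.0363] [ 0.0063 -0.0016]
large [ 0.4532 -0.2057] [ 0.0066 -0.0003]
medium [ 0.5929 -0.3346] [ 0.0037 -0.0023]
large W 0.089 [0.6147 0.2831] [ 0.0025 -0.0006] 6.4
medium W 0.0777 [0.6274 0.1252] [ 0.0023 -0.0002] 4.0
small W 0.0654 [0.421  0.2964] [0.0032 0.001 ] -7.4
family W 0.1111 [0.4294 0.1122] [ 0.0022 -0.0043] -1.5
```

```bash
cat > job.py <<'E'
from h import *
T={'family':(.5866,-.0392),'small':(.4705,-.0355),'large':(.450,-.2056),'medium':(.591,-.3335)}
C={'large':(.6135,.2834,6.5),'medium':(.6262,.1254,4.5),'small':(.4195,.296,-9),'family':(.428,.1155,-1)}
H=.042
def st(m):
    s=r.sense(); print(m,'t',round(s['clock'],2),'open',round(s['opening'],4),'F',s['contact_force'].round(1),'z',s['tcp_pos'].round(4))
def pick(k):
    x,y=T[k]; o=[180,0,0]
    r.reach([x,y,.163+H+.12],o); r.servo_line([x,y,.163+H],speed=.12); st('down')
    r.grab(25); st('grab'); r.servo_line([x,y,.163+H+.12],speed=.12); st('up')
def place(k):
    x,y,w=C[k]; o=[180,0,w]
    r.reach([x,y,.163+H+.12],o); r.servo_line([x,y,.163+H+.0045],speed=.1); st('placed')
    r.let_go(); r.wait(.2); r.servo_line([x,y,.163+H+.12],speed=.12); st('clear')
E
python3 - <<'E'
from job import *
pick('small'); snap('wrist','s1'); place('small'); snap('wrist','s2')
E
```

```text
down t 5.39 open 0.0879 F [0.6 0.8 0.6] z [ 0.4708 -0.0355  0.206 ]
grab t 6.32 open 0.0295 F [ 0.7  0.2 -0.7] z [ 0.4705 -0.0355  0.2049]
up t 7.47 open 0.0294 F [ 0.6 -0.4 -0.2] z [ 0.4704 -0.0355  0.3239]
placed t 10.09 open 0.0294 F [0.3 0.2 0.9] z [0.4198 0.2962 0.2104]
clear t 12.42 open 0.0878 F [-0.1  0.3  0.3] z [0.4194 0.2959 0.3239]
```

View pics/s2.png

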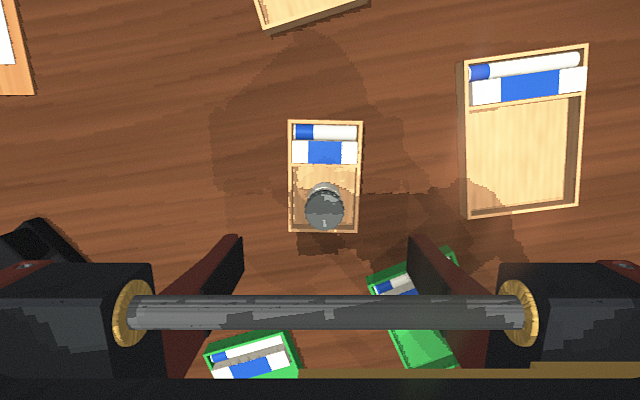

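The small tub stands upright in the middle of the smallest cell, lid at about (323,208). Continuing with the others.

```bash
python3 - <<'E'
from job import *
for k in ('medium','large','family'):
    print(k); pick(k)
    if r.sense()['opening']<.03: print('MISS'); break
    place(k); snap('wrist','p_'+k)
r.reach([0.3,-.4,.42],[180,0,0]); snap('top','top1'); snap('scene','scene1'); st('end')
a=[cv2.imread(f'pics/p_{k}.png')[:280] for k in ('medium','large','family')]
b=cv2.imread('pics/top1.png')[110:240,250:490]
cv2.imwrite('pics/pm.png',cv2.resize(np.vstack(a),None,fx=.7,fy=.7)); cv2.imwrite('pics/c3.png',cv2.resize(b,None,fx=3.3,fy=3.3,interpolation=cv2.INTER_CUBIC))
E
```

```text
medium
down t 15.94 open 0.0878 F [ 1.1  0.6 -0.3] z [ 0.5913 -0.3337  0.2063]
grab t 16.72 open 0.0417 F [ 0.9 -0.7  0.2] z [ 0.591  -0.3335  0.205 ]
up t 17.87 open 0.0418 F [ 0.2 -0.1 -1.5] z [ 0.5909 -0.3334  0.3235]
placed t 20.86 open 0.0413 F [-0.2  0.4 -0.5] z [0.6265 0.1254 0.2106]
clear t 23.03 open 0.088 F [ 0.2  0.7 -0.7] z [0.6261 0.1254 0.3237]
large
down t 25.63 open 0.0877 F [ 0.9 -0.2 -0.6] z [ 0.4503 -0.2058  0.206 ]
grab t 26.26 open 0.0539 F [ 0.1 -0.1  1.2] z [ 0.45   -0.2056  0.2051]
up t 27.41 open 0.0535 F [-1.   0.2 -1.3] z [ 0.4499 -0.2055  0.3238]
placed t 30.58 open 0.0539 F [-0.6  0.1 -1.6] z [0.6138 0.2835 0.2107]
clear t 32.61 open 0.0877 F [-0.1 -1.2 -0.1] z [0.6134 0.2834 0.3236]
family
down t 35.03 open 0.0876 F [-0.4  1.6  0. ] z [ 0.587  -0.0392  0.2062]
grab t 35.51 open 0.0658 F [-0.8  1.   2.2] z [ 0.5867 -0.0391  0.2055]
up t 36.66 open 0.0656 F [-0.7 -1.2 -2.4] z [ 0.5865 -0.0392  0.3237]
placed t 38.86 open 0.0659 F [-0.2 -0.6 -2.3] z [0.4283 0.1156 0.2103]
clear t 40.73 open 0.088 F [ 0.6 -0.9 -0.4] z [0.4279 0.1155 0.3239]
end t 42.83 open 0.0879 F [-0.4  0.6  0.4] z [ 0.3006 -0.3994  0.4199]
```

View pics/pm.png

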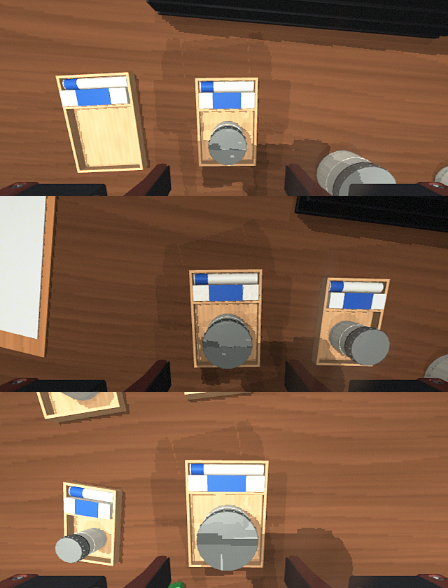

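View pics/c3.png

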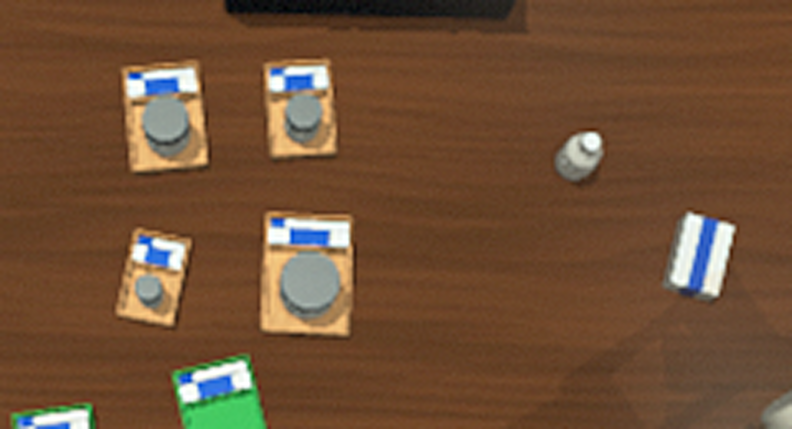

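Wrist and top views show every tub upright in its own cell, with bottle and carton unmoved. One numeric check of the lid centres before handing in.

```bash
python3 - <<'E'
from job import *
s=load('top1')
Ct={'large':(.6122,.2836,7),'medium':(.625,.1255,5),'small':(.4179,.2955,-9.8),'family':(.4272,.1165,-.9)}
for k,(x,y,h) in {'large':(166,125,.067),'medium':(303,118,.063),'small':(149,290,.059),'family':(309,284,.071)}.items():
    w=p2w(s,250+(x+.5)/3.3-.5,110+(y+.5)/3.3-.5,h)[:2]; d=w-np.array(Ct[k][:2]); a=np.radians(Ct[k][2])
    print(k,w.round(4),'in tray',np.round([d@[np.cos(a),np.sin(a)],d@[-np.sin(a),np.cos(a)]],4))
a=cv2.imread('pics/top0.png').astype(int);b=cv2.imread('pics/top1.png').astype(int)
print('bottle diff',abs(a-b)[148:170,416:436].mean(),'carton',abs(a-b)[172:202,450:475].mean())
r.hand_in()
E
```

```text
large [0.6034 0.2815] in tray [-0.009 -0.001]
medium [0.6168 0.1258] in tray [-0.0081  0.001 ]
small [0.4135 0.2945] in tray [-0.0042 -0.0018]
family [0.4223 0.1166] in tray [-0.0049  0.    ]
bottle diff 2.1984848484848483 carton 2.6075555555555554
the job is handed in; nothing more can be done
```

I placed all four tubs in the empty cells of their matching brown trays, then handed the job in at about 43 s of the 128 s allowed. The green and yellow look-alike trays were left alone.

- **Identification:** the measured lid diameters and tray sizes came within about 4 mm of those given. The gripper openings when each tub was gripped (29.5, 41.7, 53.9 and 65.8 mm) also matched the given diameters.
- **Final position:** the last top view put the tubs 4 to 9 mm from the cell centres along tray x, all towards -x, and at most 2 mm along y. That is within the 16 mm limit.
- **Disagreement between cameras:** the wrist and top cameras differed by 2 to 7 mm in x when I first located things. Part of the -x offset is therefore probably a bias of the top camera.
- **Bad reading:** one wrist reading of the family tray's width came out at 111 mm instead of 100 mm because a finger hid a corner. It moved the family tray target by about 1 mm in y.
- **Standing and contact:** the tubs looked upright and resting in the cells, and the measured contact forces stayed below about 3 N. I judged uprightness from the pictures and did not measure the angle.
- **Bottle and carton:** they look the same in the top views before and after.

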